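# Square off a heel board at the chalk mark

### The job

A heel strip is to be cut from the brown sheet that lies on the plywood board under an iron weight. Lay the try square for the cut: blade flat on the sheet, its outer edge on the white chalk mark, and the stock pressed home so that it bears flush along the sheet's front edge, but so gently that the sheet does not slide. Let go and leave everything lying so, without disturbing the other things on the bench.

Things in the scene. Friction and masses are not known exactly. Their poses are not given: they have to be found in the camera images.
- square: Try square, about 0.3 kg, lying flat: blue metal stock 42 (x) x 110 (y) x 19 mm and a thin steel blade standing out at right angles. Origin: centre of the stock's underside; x points along the blade, away from the stock; y along the stock towards its blade end; z up. The side that is up at the start stays up. Centre of mass near x = 15, y = 7 mm.
- stock_grip (a point): On the square: middle of the stock's width and height, on its blade-free part (x = 0, y = -12, z = 9.5 mm in the square's frame). Here it is 42 mm wide along x and can be grasped from above. The blade-free part is y = -55 to 17 mm. Axes as the square's.
- blade_tip (a point): On the square: far end of the blade's outer edge, on its underside (x = 141, y = 55, z = 8.25 mm in the square's frame). The blade is 38 mm wide (y = 17 to 55), 2.5 mm thick and stands out 120 mm from the stock's inner face (x = 21 to 141). Its outer edge is in line with the stock's end.
- blade_corner (a point): On the square: the point of the stock's inner face where the blade's outer edge leaves it, at the height of the blade's underside (x = 21, y = 55, z = 8.25 mm in the square's frame). This point belongs on the chalk mark. Axes as the square's.
- heel_corner (a point): On the square: the other end of the stock's inner face, without blade (x = 21, y = -55, z = 8.25 mm in the square's frame). Axes as the square's.
- sheet: Dark brown stiff heel board, 145 (x) x 220 (y) x 8 mm, 0.33 kg, lying loose on the plywood, held only by the weight's load: a push of more than about 4 N on its edge slides it (sliding the square alone takes 1 to 3 N). Origin: centre of its underside. Its front edge, the long side nearest the robot, is at x = -72.5 mm; x points away from that edge over the sheet, z up.
- edge (a point): Middle of the sheet's upper front edge; x points over the sheet, y along the edge to the robot's left, z up. It is 8 mm above the plywood. When laid, the square's axes are parallel to these, and the stock stands on the plywood before the edge (-x side) with the blade over the sheet.
- mark (a point): White chalk tick on the sheet, 3 mm wide, running 40 mm back from the front edge. The point is where the tick's middle meets the upper front edge, 35 to 90 mm left of the edge's middle. The blade belongs to the right of it, its outer edge on the mark; the stock reaches 110 mm to the right of it.
- board: Plywood cutting board 320 (x) x 260 (y) x 12 mm, screwed to the bench, its top 12 mm above the bench. Origin: centre of its underside; x away from the robot, z up. About 115 mm of it is bare before the sheet.
- hammer: Shoemaker's hammer, 270 mm long with a wooden handle, steel head 35 mm high. A bystander. It and the square start one on each side of the board. Origin on the handle's underside, 95 mm from the head.
- tin: Closed tin of cement, 84 mm wide, 105 mm tall. A bystander. Origin: centre of its underside.
- dye: Small amber jar of dye, 56 mm wide, 85 mm tall. A bystander. Origin: centre of its underside.
- weight: Black cast-iron weight, 0.6 kg, 70 mm across, 62 mm tall with its knob, standing on the far right part of the sheet, clear of where the blade comes to lie. It stays there. Origin: centre of its underside.

How it is judged:
By the outcome, as a careful person would: the job done as asked, in the order asked, and still so for the second after the job is handed in, with the robot touching nothing.
It also fails if it takes over 51 s, if anything falls off the work surface, if the arm or the gripper's body presses on something with over 40 N, if the wrist force passes 120 N, or if a joint passes its speed limit or range.

### The arm

A 7-joint arm with a two-finger parallel gripper is mounted at the origin on the work surface. World frame = base frame: x ahead of the robot, y to its left, z up, the work surface at z = 0. Lengths are in m, angles in rad, forces in N, time in s.
With the tool pointing down it reaches from about 0.4 to 0.85 m from the base axis. Payload 4.5 kg.
Tool frame: the origin (TCP) lies midway between the tips of the shut fingers; the grasp point (between the pads) lies manip.grip_point_offset behind it (manip.grip_point_offset is the distance from the TCP to the grasp point, in m); z points along the fingers, y is the line along which they close (so a half turn about z gives the same grasp; the last joint's range is limited). The gripper opens to 88 mm and grips with 3 to 60 N. Pads are 18 mm wide; open, the fingers measure 123 mm over their backs; the gripper's body (75 mm by 187 mm) begins 45 mm behind the grasp point.
Start: joints at [0.034, 0.689, -0.195, 1.565, 0.157, 0.902, -0.215], TCP at [0.625, 0, 0.239] pointing down, gripper open.
Joint ranges: [-3.01, 3.01], [-0.46, 2.08], [-1.47, 1.51], [0.13, 2.56], [-1, 4.14], [0.04, 2.09], [-2.66, 2.66]. Speed limits (rad/s): [2.57, 2.57, 3.14, 3.14, 3.14, 3.14, 3.14].

### API

Orientations are given as a unit quaternion [w, x, y, z].
In Python, from station import manip gives the robot as it stands.
- The arm moves only by the tool arm_command, never from a script. Its argument "steps" is a list of rows, each an object with "translation": the shift along the world's x, y, z in m, a list of three; "yaw": the turn about the world's z in rad; "claw": the finger opening in m, from 0 to 0.0881. In form: [{"translation": [dx, dy, dz], "yaw": yaw, "claw": claw}, ...]. A call has 1 to 20 rows; each row shifts and turns the commanded pose from where the row before left it; what a row does not reach is not made up. A row lasts 1/12 s, in which the tool goes at most 41.7 mm and 7.16 degrees, less where a joint would pass 70% of its speed; a pose out of reach is approached as far as the arm can. A call with a gripper value outside its range is refused whole. The fingers move at their own pace and stop on an object; the grip force is fixed at half the most. Time passes only in rows, so rows that do not move let the fingers close. It gives the time, the measured TCP pose, the force, the opening and the grip force at its end, in the units of the state.
- manip.state(): the state, without advancing time (a new reading comes with each control period).
- manip.read_camera(name): name is "scene" or "side" or "wrist"; returns the picture (384x512x3 uint8, red, green, blue); there is no depth.
- manip.camera_params(name): a dict with "mtx" (3x3 intrinsics, pixels), "R" (3x3) and "t" (3): a world point X has camera coordinates R X + t. Camera axes: x right, y down, z forward; pixel columns grow to the right and rows downward; lengths in m; the calibration is good to about 2 mm. A picture is of the moment at which its call begins: read the wrist's pose just before it. camera_params takes no time and is no camera call; for the wrist camera it gives the pose at the moment of the call.
- manip.close_job(): hands the job in; it is judged then, once.
The state is a dict: "time_s": time; "joints": joint angles; "joint_velocities": joint speeds; "joint_efforts": joint torques, N m; "eef_pos": TCP position; "orientation": TCP orientation; "ft_force": force on the tool from outside, world axes, zero at the start; "moment": the same for the moment, N m; "finger_gap": finger opening in m; "grasp_force": force on a finger pad.
Only numpy, scipy, OpenCV 4.12 (cv2) and the standard library are available. Lean on these libraries where they do the work, as an engineer would, in place of code of your own. Each camera call takes 0.05 s, during which the arm holds its last target. There are 200 camera calls.

## Working session

There is one attempt and no reset: what is moved stays moved. The work goes in short steps, Python scripts to look and compute and a tool call to move; the robot and the scene stay as the last step left them, time stands still between calls to the robot, and variables do not carry over. Pictures are saved under pics/ and viewed, at most 10 in all, crops included, and the job is handed in when it is done.

Besides the shell and the picture viewer there is one more tool, called after "Request:" in YAML: its name, and indented under it one key for each argument. arm_command: Moves the arm, as the interface text tells. Its arguments: {"type":"object","properties":{"steps":{"type":"array"}},"required":["steps"]}

```bash
mkdir -p pics; cat > h.py <<'E'
import numpy as np, cv2
from station import manip
def snap(n,f):
    p=manip.camera_params(n); im=np.asarray(manip.read_camera(n)); cv2.imwrite('pics/'+f,im[:,:,::-1])
    np.savez('pics/'+f+'.npz',**{k:np.asarray(p[k],float) for k in('mtx','R','t')}); return im
def ray(f,uv,z):
    p=np.load('pics/'+f+'.npz'); R,t=p['R'],p['t']; c=-R.T@t
    out=[]
    for u,v in uv:
        d=R.T@np.linalg.solve(p['mtx'],[u,v,1]); out.append(c+d*(z-c[2])/d[2])
    return np.array(out)
def proj(f,X):
    p=np.load('pics/'+f+'.npz'); q=(p['R']@np.atleast_2d(X).T).T+p['t']; q=(p['mtx']@q.T).T; return q[:,:2]/q[:,2:]
E
python3 - <<'E'
from h import *
a=snap('scene','a.png');b=snap('side','b.png');c=snap('wrist','c.png')
cv2.imwrite('pics/ab.png',cv2.resize(np.vstack([np.hstack([a,b]),np.hstack([c,c*0])]),(800,600),interpolation=cv2.INTER_AREA)[:,:,::-1])
print(manip.grip_point_offset,manip.state())
for n in('scene','side','wrist'):
    p=manip.camera_params(n);R=np.array(p['R']);print(n,-R.T@np.array(p['t']),R[2])
E
```

```text
0.0187 {'time_s': 0.15, 'joints': array([ 0.0338009 ,  0.68976124, -0.19451858,  1.56606765,  0.1573054 ,
        0.90246943, -0.21512103]), 'joint_velocities': array([ 1.15844788e-04, -4.23303646e-03,  2.57453902e-03, -2.14886451e-03,
       -5.43577999e-04,  5.15989664e-04,  8.84769479e-05]), 'joint_efforts': array([-1.46674727e-03, -5.27863634e+01, -1.26819178e+00, -1.53587687e+01,
       -5.24473807e-02,  3.92338901e-03,  1.12435155e-04]), 'eef_pos': array([ 6.24548231e-01, -3.98382403e-05,  2.38122797e-01]), 'orientation': array([-4.27227222e-04,  7.07094129e-01,  7.07119127e-01, -5.01068033e-04]), 'ft_force': array([-0.39933072, -0.87819106,  0.16559587]), 'moment': array([-0.00048604,  0.00993644, -0.01263545]), 'grasp_force': 0.0, 'finger_gap': 0.08770195992461487}
scene [1.101924   0.07318033 0.88290736] [-0.54700231 -0.10114218 -0.83099863]
side [0.33919633 0.79550083 0.90337302] [ 0.19997617 -0.68016586 -0.70525452]
wrist [0.62492125 0.08109177 0.38345052] [-8.01107128e-04 -3.15779753e-01 -9.48832180e-01]
```

View pics/ab.png

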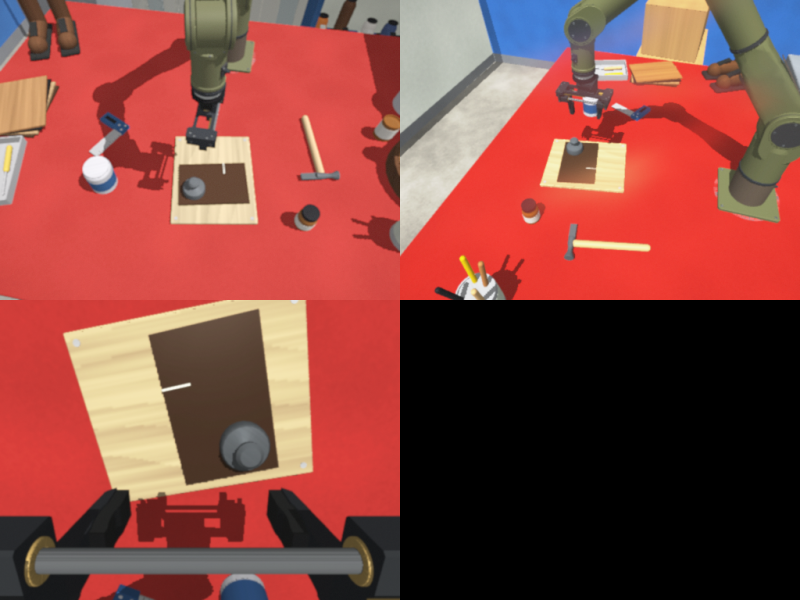

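The overview shows the sheet and its tick in the wrist view: front edge from about (149,336) to (186,485) and tick at (162,390), in view pixels. The square lies on the robot's right, at (110,130) in the scene view and (630,110) in the side view. The hammer is on the left, and the tin stands beside the square's blade.

```bash
python3 - <<'E'
from h import *
a=cv2.imread('pics/a.png');b=cv2.imread('pics/b.png');c=cv2.imread('pics/c.png')
A=cv2.resize(a[135:215,100:180],(400,400),interpolation=cv2.INTER_CUBIC)
B=cv2.resize(b[115:165,260:340],(400,250),interpolation=cv2.INTER_CUBIC)
cv2.imwrite('pics/d.png',np.hstack([A,np.vstack([B,np.zeros((150,400,3),np.uint8)])]))
# sheet: brown = dark, reddish
hsv=cv2.cvtColor(c,cv2.COLOR_BGR2HSV)
m=((hsv[...,2]<100)&(hsv[...,0]<20)&(hsv[...,1]>70)).astype(np.uint8); m[250:,:]=m[250:,:]
n,l,s,_=cv2.connectedComponentsWithStats(m); k=1+np.argmax(s[1:,4]); print(s[k])
m=(l==k).astype(np.uint8)
rows=[];
for v in range(60,230,1):
    if 120<=v and False: continue
    xs=np.where(m[v])[0]
    if len(xs)>40: rows.append((xs[0]-.5,v))
P=ray('c.png',rows,0.020)
print('front pts',P[::20].round(4).tolist())
q=cv2.fitLine(P[5:-5,:2].astype(np.float32),cv2.DIST_HUBER,0,1e-5,1e-5).ravel();print(q, 'angle of edge y vs world y',np.arctan2(-q[0],q[1]))
# white tick
w=((hsv[...,1]<40)&(hsv[...,2]>170)).astype(np.uint8); w[:, :195]=0; w[:,260:]=0; w[:200]=0 if False else w[:200]
n,l2,s2,cc=cv2.connectedComponentsWithStats(w)
for i in range(1,n):
    if s2[i,4]>15:
        ys,xs=np.where(l2==i); T=ray('c.png',list(zip(xs,ys)),0.02); print(s2[i],T[np.argmin(T[:,0])],T[np.argmax(T[:,0])],cv2.fitLine(T[:,:2].astype(np.float32),2,0,1e-5,1e-5).ravel())
ct=max(cv2.findContours(m,0,1)[0],key=cv2.contourArea);r=cv2.approxPolyDP(ct,6,True)[:,0];print(ray('c.png',r,0.02).round(4))
E
```

```text
[  192    14   164   222 21702]
front pts [[0.5631, 0.1064, 0.02], [0.5673, 0.087, 0.02], [0.5705, 0.0669, 0.02], [0.576, 0.0461, 0.02], [0.5806, 0.0244, 0.02], [0.5854, 0.0019, 0.02], [0.5904, -0.0215, 0.02], [0.5956, -0.0458, 0.02], [0.601, -0.0712, 0.02]]
[ 0.2111986  -0.97744316  0.580231    0.02591082] angle of edge y vs world y -2.9287918
[207 106  37  12 152] [0.57346007 0.05030264 0.02      ] [0.61246186 0.05974157 0.02      ] [0.9768753  0.21380977 0.5930995  0.05513859]
[[ 0.6981  0.1485  0.02  ]
 [ 0.6594  0.1279  0.02  ]
 [ 0.6112  0.1297  0.02  ]
 [ 0.5613  0.1195  0.02  ]
 [ 0.5747  0.0545  0.02  ]
 [ 0.6146  0.0608  0.02  ]
 [ 0.5755  0.0471  0.02  ]
 [ 0.6061 -0.0909  0.02  ]
 [ 0.7442 -0.0607  0.02  ]]
```

View pics/d.png

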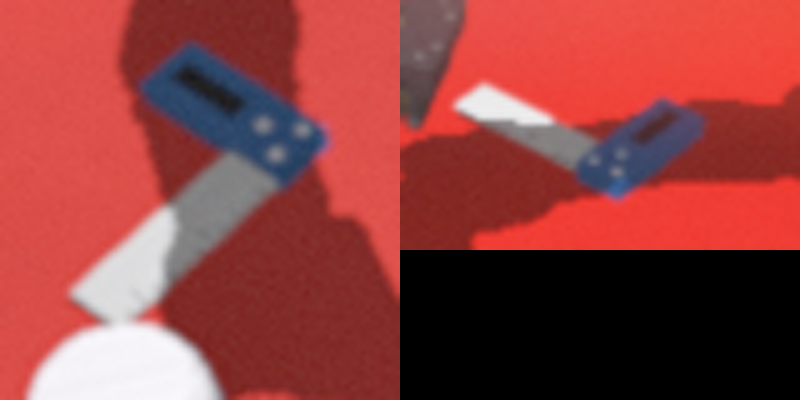

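The crop shows the stock's top corners at about (190,42), (140,85), (328,135) and (282,180), with the blade running down-left to (95,310), next to the tin. The side view agrees. Next I'll work out the square's rough pose and the clearances.

```bash
python3 - <<'E'
from h import *
g=lambda pts,z:ray('a.png',[(100+(u+.5)/5-.5,135+(v+.5)/5-.5) for u,v in pts],z)[:,:2]
s=g([(190,42),(140,85),(328,132),(280,178)],.019);print('stock',s.round(4),s.mean(0),np.linalg.norm(s[0]-s[2]),np.linalg.norm(s[0]-s[1]))
print('blade end',g([(68,295),(118,325)],.0108).round(4))
print('yaw',np.arctan2(*(s[2]-s[0])[::-1])-np.pi/2)
print('tin top',g([(28,385),(220,385),(125,322)],.105).round(4))
print('tin scene ellipse center', ray('a.png',[(127,211)],.105).round(4))
W=ray('c.png',[(249*1.28,455*1.28-384),(245*1.28,447*1.28-384)],.082);print('weight knob',W)
print('weight base-ish',ray('c.png',[(245*1.28,(445-300)*1.28)],.02))
sx=np.array([.977,.2118]);mk=np.array([.5748,.0511]);
print('knob in edge frame rel mark',(W[:1,:2]-mk)@np.array([sx,[-sx[1],sx[0]]]).T)
E
```

```text
stock [[ 0.4316 -0.4023]
 [ 0.4677 -0.4194]
 [ 0.4811 -0.3023]
 [ 0.5171 -0.3185]] [ 0.47436009 -0.36062623] 0.11166348053988544 0.03992942485974096
blade end [[ 0.6075 -0.4094]
 [ 0.6208 -0.3758]]
yaw -0.4599078768020646
tin top [[ 0.7118 -0.3564]
 [ 0.6957 -0.2683]
 [ 0.6706 -0.3246]]
tin scene ellipse center [[ 0.7011 -0.307   0.105 ]]
weight knob [[ 0.68724639 -0.02241669  0.082     ]
 [ 0.68167333 -0.01201752  0.082     ]]
weight base-ish [[ 0.69318219 -0.02807679  0.02      ]]
knob in edge frame rel mark [[ 0.09428929 -0.09564196]]
```

Request:
arm_command:
  steps:
    - {"translation":[-0.0142,-0.0337,0],"yaw":-0.041,"claw":0.088}
    - {"translation":[-0.0142,-0.0337,0],"yaw":-0.041,"claw":0.088}
    - {"translation":[-0.0142,-0.0337,0],"yaw":-0.041,"claw":0.088}
    - {"translation":[-0.0142,-0.0337,0],"yaw":-0.041,"claw":0.088}
    - {"translation":[-0.0142,-0.0337,0],"yaw":-0.041,"claw":0.088}
    - {"translation":[-0.0142,-0.0337,0],"yaw":-0.041,"claw":0.088}
    - {"translation":[-0.0142,-0.0337,0],"yaw":-0.041,"claw":0.088}
    - {"translation":[-0.0142,-0.0337,0],"yaw":-0.041,"claw":0.088}
    - {"translation":[-0.0142,-0.0337,0],"yaw":-0.041,"claw":0.088}
    - {"translation":[-0.0142,-0.0337,0],"yaw":-0.041,"claw":0.088}
    - {"translation":[-0.0142,-0.0337,0],"yaw":-0.041,"claw":0.088}
    - {"translation":[0,0,0],"yaw":0,"claw":0.088}
    - {"translation":[0,0,0],"yaw":0,"claw":0.088}
    - {"translation":[0,0,0],"yaw":0,"claw":0.088}

```text
time_s: 1.32
eef_pos: [0.469, -0.3699, 0.2385]
orientation: [-0.0, 0.847, 0.531, 0.0]
ft_force: [0.8, 0.8, 0.4]
finger_gap: 0.0883
grasp_force: 0.0
```

```bash
cat >> h.py <<'E'
from scipy.spatial.transform import Rotation as Ro
def pose():
    s=manip.state(); w,x,y,z=s['orientation']; M=Ro.from_quat([x,y,z,w]).as_matrix()
    print('t',round(s['time_s'],2),'tcp',s['eef_pos'].round(4),'yaw',round(np.arctan2(M[1,1],M[0,1]),4),'tilt',M[:2,2].round(4),'F',s['ft_force'].round(2),'gap',round(s['finger_gap'],4),'g',s['grasp_force']); return s
E
python3 - <<'E'
from h import *
pose(); c=snap('wrist','e.png')
h=cv2.cvtColor(c,cv2.COLOR_RGB2HSV)
m=((h[...,0]>90)&(h[...,0]<125)&(h[...,1]>90)).astype(np.uint8)
n,l,s,_=cv2.connectedComponentsWithStats(m)
for k in range(1,n):
  if s[k,4]>300:
    ct=max(cv2.findContours((l==k).astype(np.uint8),0,1)[0],key=cv2.contourArea)
    P=ray('e.png',ct[:,0],.019)[:,:2]*1000; print(s[k],cv2.minAreaRect(P.astype(np.float32)),cv2.boxPoints(cv2.minAreaRect(ct)).round(1).tolist())
E
```

```text
t 1.32 tcp [ 0.469  -0.3699  0.2385] yaw -0.4505 tilt [0.0001 0.0012] F [0.84 0.78 0.4 ] gap 0.0883 g 0.0
[ 406    0   59   61 1696] ((685.378662109375, -330.5093078613281), (35.64436340332031, 79.23104095458984), 13.173506736755371) [[392.6000061035156, 10.300000190734863], [427.0, -9.0], [464.0, 57.0], [429.70001220703125, 76.30000305175781]]
[ 235  110   37   95 2792] ((470.343017578125, -366.9856872558594), (108.20748901367188, 40.09895706176758), 64.86915588378906) [[235.0, 110.0], [271.0, 110.0], [271.0, 204.0], [235.0, 204.0]]
```

View pics/e.png

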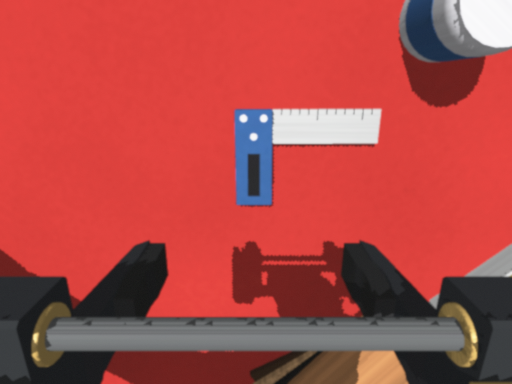

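The wrist view shows the stock at (235–271, 110–204) and the blade pointing right. The stock is square to the gripper within about 0.7° and centred between the fingers. Measured size is 109 x 41 mm, which matches. I'll descend with the tips 11.5 mm above the stock's underside, so the inner finger later clears the sheet, and then grip.

Request:
arm_command:
  steps:
    - {"translation":[0.0005,0.0011,-0.036],"yaw":0.012,"claw":0.088}
    - {"translation":[0,0,-0.038],"yaw":0,"claw":0.088}
    - {"translation":[0,0,-0.038],"yaw":0,"claw":0.088}
    - {"translation":[0,0,-0.038],"yaw":0,"claw":0.088}
    - {"translation":[0,0,-0.038],"yaw":0,"claw":0.088}
    - {"translation":[0,0,-0.025],"yaw":0,"claw":0.088}
    - {"translation":[0,0,-0.014],"yaw":0,"claw":0.088}
    - {"translation":[0,0,0],"yaw":0,"claw":0.088}
    - {"translation":[0,0,0],"yaw":0,"claw":0.06}
    - {"translation":[0,0,0],"yaw":0,"claw":0.048}
    - {"translation":[0,0,0],"yaw":0,"claw":0.042}
    - {"translation":[0,0,0],"yaw":0,"claw":0.036}
    - {"translation":[0,0,0],"yaw":0,"claw":0.036}
    - {"translation":[0,0,0],"yaw":0,"claw":0.036}
    - {"translation":[0,0,0],"yaw":0,"claw":0.036}
    - {"translation":[0,0,0],"yaw":0,"claw":0.036}

```text
time_s: 2.7
eef_pos: [0.4691, -0.3696, 0.0121]
orientation: [-0.0, 0.844, 0.536, -0.0]
ft_force: [-1.6, -0.3, 3.9]
finger_gap: 0.0412
grasp_force: 30.0
```

Request:
arm_command:
  steps:
    - {"translation":[0,0,0.01],"yaw":0,"claw":0.036}
    - {"translation":[0,0,0.025],"yaw":0,"claw":0.036}
    - {"translation":[0,0,0.03],"yaw":0,"claw":0.036}
    - {"translation":[0,0,0.023],"yaw":0,"claw":0.036}
    - {"translation":[0.0069,0.0297,0],"yaw":0.0543,"claw":0.036}
    - {"translation":[0.0069,0.0297,0],"yaw":0.0543,"claw":0.036}
    - {"translation":[0.0069,0.0297,0],"yaw":0.0543,"claw":0.036}
    - {"translation":[0.0069,0.0297,0],"yaw":0.0543,"claw":0.036}
    - {"translation":[0.0069,0.0297,0],"yaw":0.0543,"claw":0.036}
    - {"translation":[0.0069,0.0297,0],"yaw":0.0543,"claw":0.036}
    - {"translation":[0.0069,0.0297,0],"yaw":0.0543,"claw":0.036}
    - {"translation":[0.0069,0.0297,0],"yaw":0.0543,"claw":0.036}
    - {"translation":[0.0069,0.0297,0],"yaw":0.0543,"claw":0.036}
    - {"translation":[0.0069,0.0297,0],"yaw":0.0543,"claw":0.036}
    - {"translation":[0.0069,0.0297,0],"yaw":0.0543,"claw":0.036}
    - {"translation":[0.0068,0.0298,0],"yaw":0.0542,"claw":0.036}
    - {"translation":[0,0,-0.02],"yaw":0,"claw":0.036}
    - {"translation":[0,0,-0.02],"yaw":0,"claw":0.036}
    - {"translation":[0,0,0],"yaw":0,"claw":0.036}
    - {"translation":[0,0,0],"yaw":0,"claw":0.036}

```text
time_s: 4.37
eef_pos: [0.5509, -0.0134, 0.0593]
orientation: [-0.001, 0.628, 0.778, -0.001]
ft_force: [-0.2, -0.0, -3.5]
finger_gap: 0.0414
grasp_force: 30.0
```

```bash
python3 - <<'E'
from h import *
pose(); c=snap('wrist','f.png')
E
```

```text
t 4.37 tcp [ 0.5509 -0.0134  0.0593] yaw 0.2124 tilt [-0.0028 -0.0007] F [-0.18 -0.03 -3.54] gap 0.0414 g 29.99723106622696
```

View pics/f.png

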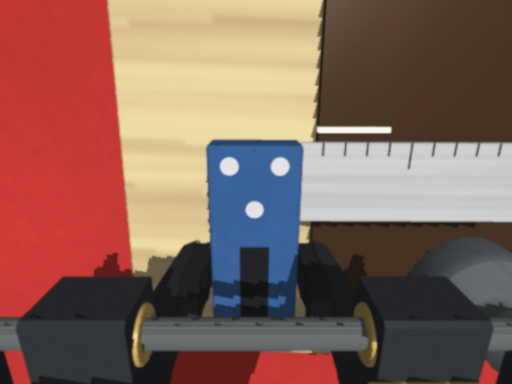

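The view shows the held square with the stock at (208–302, 141+), the blade's outer edge at row ~143 and the stock's inner face at column ~301. The tick is at row ~130 from x=317, and the sheet's front edge runs from (322,0) to (316,130). I'll fit these lines at subpixel level.

```bash
cat >> h.py <<'E'
def edge(g,rng,lo,hi,axis,sign):
    """subpixel edge per line: axis 'x' -> search columns lo..hi for each row in rng"""
    out=[]
    for k in rng:
        r=(g[k,lo:hi] if axis=='x' else g[lo:hi,k]).astype(float); d=sign*np.gradient(cv2.GaussianBlur(r[:,None],(1,5),1)[:,0])
        i=int(np.argmax(d))
        if 0<i<len(d)-1:
            den=d[i-1]-2*d[i]+d[i+1]; i=i+(0.5*(d[i-1]-d[i+1])/den if den else 0)
        p=lo+i; out.append((p,k) if axis=='x' else (k,p))
    return out
def line(f,pts,z):
    P=ray(f,pts,z)[:,:2].astype(np.float32); q=cv2.fitLine(P,cv2.DIST_HUBER,0,1e-6,1e-6).ravel()
    n=np.array([-q[1],q[0]]); r=(P-q[2:])@n
    return q[2:].astype(float),q[:2].astype(float),np.std(r)*1000
def inter(a,b):
    s=np.linalg.solve(np.c_[a[1],-b[1]],b[0]-a[0]); return a[0]+s[0]*a[1]
def ang(l):
    a=np.arctan2(l[1][1],l[1][0]); return a
E
python3 - <<'E'
from h import *
im=cv2.imread('pics/f.png'); g=cv2.cvtColor(im,cv2.COLOR_BGR2GRAY); B=im[...,0]
f='f.png'; zb=.0472
fr=line(f,edge(g,range(3,120),305,335,'x',-1),.020)
t1=line(f,edge(g,range(323,386),120,130,'y',1),.020); t2=line(f,edge(g,range(323,386),130,140,'y',-1),.020)
bl=line(f,edge(g,range(310,505),137,152,'y',1),zb+.01075)
si=line(f,edge(im[...,2],range(150,215),292,312,'x',1),zb+.019)
so=line(f,edge(im[...,2],range(150,235),200,216,'x',-1),zb+.019)
for n,l in zip(['front','t1','t2','blade','si','so'],[fr,t1,t2,bl,si,so]): print(n,l[0].round(4),'ang',round(ang(l),4),'sd mm',l[2].round(2))
tm=((t1[0]+t2[0])/2,t1[1]+t2[1]); print('tick w',abs((t1[0]-t2[0])@np.array([-t1[1][1],t1[1][0]])))
mk=inter(fr,tm); bc=inter(bl,si); x=np.array([np.cos(.2128),np.sin(.2128)]);y=np.array([-x[1],x[0]])
print('mark',mk,'corner',bc,'mark-corner in edge frame',(mk-bc)@x,(mk-bc)@y)
print('stock width',(si[0]-so[0])@np.array([np.cos(.2124),np.sin(.2124)]))
s=manip.state();d=bc-s['eef_pos'][:2];print('corner in tool',d@x,d@y)
E
```

```text
front [0.5636 0.0845] ang -1.358 sd mm 0.57
t1 [0.5903 0.0565] ang 0.2132 sd mm 0.02
t2 [0.59   0.0527] ang 0.2133 sd mm 0.0
blade [0.593  0.0544] ang 0.2104 sd mm 0.17
si [0.5624 0.031 ] ang -1.3607 sd mm 0.04
so [0.5229 0.0187] ang -1.3679 sd mm 0.16
tick w 0.003670863412221337
mark [0.57100294 0.05042473] corner [0.5589242  0.04715644] mark-corner in edge frame 0.01249653326035245 0.0006435697701576469
stock width 0.04118241072571512
corner in tool 0.019810446172933933 0.05790445602610447
```

Request:
arm_command:
  steps:
    - {"translation":[0,0,-0.012],"yaw":0,"claw":0.036}
    - {"translation":[0,0,-0.012],"yaw":0,"claw":0.036}
    - {"translation":[0,0,-0.006],"yaw":0,"claw":0.036}
    - {"translation":[0,0,-0.003],"yaw":0,"claw":0.036}
    - {"translation":[0.0049,0.001,0],"yaw":0,"claw":0.036}
    - {"translation":[0,0,0],"yaw":0,"claw":0.036}
    - {"translation":[0,0,0],"yaw":0,"claw":0.036}

```text
time_s: 5.0
eef_pos: [0.5578, -0.0119, 0.027]
orientation: [0.0, 0.628, 0.778, 0.001]
ft_force: [0.2, 0.3, -3.4]
finger_gap: 0.0414
grasp_force: 30.0
```

```bash
python3 - <<'E'
from h import *
pose(); c=snap('wrist','g.png')
E
```

```text
t 5.0 tcp [ 0.5578 -0.0119  0.027 ] yaw 0.2126 tilt [0.0015 0.0003] F [ 0.18  0.3  -3.36] gap 0.0414 g 29.99723106622696
```

View pics/g.png

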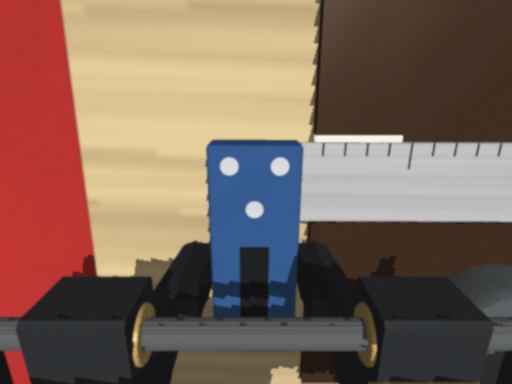

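The tick now shows just above the blade at rows 135–142, the blade edge is at row ~143, and the sheet edge is at column ~316 with the stock face at ~301. Measuring again.

```bash
cat > meas.py <<'E'
from h import *
import sys
def meas(f,zb,fx=(300,330),tr=(126,139),xr=(324,396),rr=(3,130)):
    im=cv2.imread('pics/'+f); g=cv2.cvtColor(im,cv2.COLOR_BGR2GRAY)
    fr=line(f,edge(g,range(*rr),*fx,'x',-1),.020)
    t1=line(f,edge(g,range(*xr),*tr,'y',1),.020)
    bl=line(f,edge(g,range(xr[1]+15,505),137,152,'y',1),zb+.01075)
    si=line(f,edge(im[...,2],range(150,215),292,312,'x',1),zb+.019)
    n=np.array([-np.sin(.2133),np.cos(.2133)]); x=np.array([n[1],-n[0]])
    mk=inter(fr,t1)-.0015*n; bc=inter(bl,si)
    for k,l in zip(['front','t1','blade','si'],[fr,t1,bl,si]): print(k,'ang',round(ang(l),4),'sd',l[2].round(2))
    print('mark',mk.round(4),'corner',bc.round(4),'mark-corner x,y mm',((mk-bc)@x*1e3).round(2),((mk-bc)@n*1e3).round(2))
    return im,g
E
python3 - <<'E'
from meas import *
im,g=meas('g.png',.0149)
print(g[128:148,360].tolist());print(im[128:148,360,2].tolist())
print(g[100,300:330].tolist());print(g[138,300:330].tolist())
E
```

```text
front ang -1.3584 sd 0.64
t1 ang 0.2129 sd 0.01
blade ang 0.2099 sd 0.07
si ang -1.3601 sd 0.03
mark [0.5711 0.0507] corner [0.5658 0.0487] mark-corner x,y mm 5.57 0.83
[54, 53, 54, 52, 53, 59, 101, 184, 238, 245, 245, 245, 243, 232, 200, 183, 187, 192, 196, 195]
[68, 68, 68, 67, 67, 72, 109, 189, 239, 246, 246, 246, 244, 233, 200, 183, 187, 191, 195, 195]
[189, 189, 190, 190, 189, 190, 190, 190, 190, 184, 161, 120, 95, 88, 76, 50, 29, 31, 45, 55, 57, 57, 57, 57, 56, 58, 57, 57, 57, 56]
[209, 210, 209, 209, 209, 209, 209, 204, 176, 125, 101, 101, 104, 128, 191, 230, 236, 243, 245, 245, 245, 245, 245, 245, 245, 245, 245, 245, 245, 245]
```

Request:
arm_command:
  steps:
    - {"translation":[0.0022,0.0008,0],"yaw":0.0025,"claw":0.036}
    - {"translation":[0.0021,0.0007,0],"yaw":0,"claw":0.036}
    - {"translation":[0,0,-0.001],"yaw":0,"claw":0.036}
    - {"translation":[0,0,-0.001],"yaw":0,"claw":0.036}
    - {"translation":[0,0,0],"yaw":0,"claw":0.036}
    - {"translation":[0,0,0],"yaw":0,"claw":0.036}
    - {"translation":[0,0,0],"yaw":0,"claw":0.036}

```text
time_s: 5.63
eef_pos: [0.5611, -0.0106, 0.0247]
orientation: [-0.0, 0.627, 0.779, -0.0]
ft_force: [-0.3, -0.5, -4.0]
finger_gap: 0.0415
grasp_force: 30.0
```

```bash
python3 - <<'E'
from meas import *
s=pose(); snap('wrist','i.png'); im,g=meas('i.png',s['eef_pos'][2]-.0121)
c=[g[r,295:330].tolist() for r in (60,100,138)]; print(*c,sep='\n'); print(g[128:150,360].tolist())
E
```

```text
t 5.63 tcp [ 0.5611 -0.0106  0.0247] yaw 0.215 tilt [-0.0001 -0.    ] F [-0.31 -0.46 -4.05] gap 0.0415 g 29.997377693653107
front ang -1.3625 sd 0.6
t1 ang 0.2146 sd 0.01
blade ang 0.2123 sd 0.07
si ang -1.358 sd 0.03
mark [0.5711 0.0509] corner [0.5689 0.05  ] mark-corner x,y mm 2.25 0.4
[187, 187, 187, 187, 187, 187, 188, 187, 188, 187, 185, 173, 140, 103, 88, 75, 51, 31, 37, 56, 66, 68, 67, 68, 68, 67, 67, 68, 67, 65, 65, 66, 67, 65, 66]
[193, 193, 193, 193, 194, 194, 193, 194, 191, 178, 145, 107, 89, 75, 46, 28, 38, 51, 57, 58, 57, 58, 57, 57, 57, 57, 57, 58, 58, 57, 57, 57, 58, 58, 57]
[206, 207, 209, 210, 210, 210, 209, 196, 160, 117, 104, 109, 140, 196, 227, 231, 237, 239, 239, 239, 239, 239, 239, 239, 239, 239, 239, 239, 239, 238, 239, 238, 239, 239, 239]
[54, 54, 54, 54, 53, 54, 53, 55, 90, 170, 232, 244, 244, 235, 206, 184, 189, 194, 197, 197, 196, 195]
```

Request:
arm_command:
  steps:
    - {"translation":[0.001,0.0003,0],"yaw":0.002,"claw":0.036}
    - {"translation":[0.001,0.0003,0],"yaw":0,"claw":0.036}
    - {"translation":[0,0,-0.0004],"yaw":0,"claw":0.036}
    - {"translation":[0,0,-0.0004],"yaw":0,"claw":0.036}
    - {"translation":[0,0,0],"yaw":0,"claw":0.036}
    - {"translation":[0,0,0],"yaw":0,"claw":0.036}
    - {"translation":[0,0,0],"yaw":0,"claw":0.036}
    - {"translation":[0,0,0],"yaw":0,"claw":0.036}

```text
time_s: 6.35
eef_pos: [0.5635, -0.0099, 0.0241]
orientation: [0.0, 0.626, 0.78, 0.0]
ft_force: [0.8, -0.6, -0.6]
finger_gap: 0.0413
grasp_force: 30.0
```

```bash
python3 - <<'E'
from meas import *
s=pose(); snap('wrist','j.png'); im,g=meas('j.png',s['eef_pos'][2]-.0121)
c=[g[r,295:325].tolist() for r in (100,139)]; print(*c,sep='\n'); print(g[128:150,360].tolist())
f=cv2.imread('pics/f.png',0); print(f[120:142,350].tolist())
E
```

```text
t 6.35 tcp [ 0.5635 -0.0099  0.0241] yaw 0.2171 tilt [0.0008 0.0002] F [ 0.84 -0.63 -0.63] gap 0.0413 g 29.998429119586945
front ang -1.3358 sd 0.46
t1 ang 0.215 sd 0.43
blade ang 0.2141 sd 0.07
si ang -1.3576 sd 0.04
mark [0.5721 0.0512] corner [0.5713 0.0508] mark-corner x,y mm 0.87 0.3
[196, 195, 195, 193, 180, 147, 107, 92, 75, 47, 31, 41, 57, 59, 59, 59, 59, 59, 58, 58, 58, 58, 58, 58, 58, 57, 57, 59, 57, 58]
[176, 174, 158, 125, 106, 103, 114, 150, 194, 225, 238, 241, 241, 241, 241, 241, 241, 241, 241, 241, 241, 241, 241, 241, 241, 241, 241, 241, 240, 240]
[53, 54, 54, 55, 54, 53, 54, 54, 58, 102, 187, 240, 244, 235, 207, 187, 190, 195, 198, 199, 198, 197]
[56, 57, 58, 58, 59, 75, 136, 216, 246, 249, 249, 247, 226, 132, 62, 58, 56, 57, 57, 58, 62, 94]
```

The square is now standing on the plywood, since Fz dropped from -4 to -0.6, and the blade is on the tick within about 0.3 mm. About 2 mm of gap remains. I'll release slightly, then push with the rear finger.

Request:
arm_command:
  steps:
    - {"translation":[0,0,0],"yaw":0,"claw":0.046}
    - {"translation":[0,0,0],"yaw":0,"claw":0.046}
    - {"translation":[0,0,0],"yaw":0,"claw":0.046}
    - {"translation":[0,0,0],"yaw":0,"claw":0.046}
    - {"translation":[0.0005,0.0001,0],"yaw":0,"claw":0.046}
    - {"translation":[0.0005,0.0001,0],"yaw":0,"claw":0.046}
    - {"translation":[0.0005,0.0001,0],"yaw":0,"claw":0.046}
    - {"translation":[0,0,0],"yaw":0,"claw":0.046}
    - {"translation":[0,0,0],"yaw":0,"claw":0.046}

```text
time_s: 7.15
eef_pos: [0.5648, -0.0096, 0.0239]
orientation: [0.0, 0.626, 0.78, 0.0]
ft_force: [1.2, -0.9, -0.8]
finger_gap: 0.0459
grasp_force: 0.0
```

```bash
cat > look.py <<'E'
from meas import *
import sys
f=sys.argv[1]; s=pose(); print('moment',s['moment'].round(3)); snap('wrist',f)
im=cv2.imread('pics/'+f); g=cv2.cvtColor(im,cv2.COLOR_BGR2GRAY)
def l(p,z): return line(f,p,z)
n=np.array([-np.sin(.2133),np.cos(.2133)]); x=np.array([n[1],-n[0]])
# 130-level crossing into plywood shadow for tick start (row), sheet top start(rows 60..110 : 31->57 rise)
t=l(edge(g,range(320,380),128,int(sys.argv[2]) if len(sys.argv)>2 else 141,'y',1),.020)
b=l(edge(g,range(400,505),135,155,'y',1),.02275); si=l(edge(im[...,2],range(155,215),285,320,'x',1),.031)
ts=l([edge(g,[r],296,318,'x',1)[0] for r in (138,139,140)],.020)
fe=l(edge(g,range(60,115),290,325,'x',-1),.020); 
print('ang tick %.4f blade %.4f si %.4f front %.4f'%(ang(t),ang(b),ang(si)+np.pi/2,ang(fe)+np.pi/2))
bc=inter(b,si); print('corner rel tickstart x %.2f; tick mid(1.67) - blade y %.2f; corner'%((bc-ts[0])@x*1e3,((t[0]-bc)-((t[0]-bc)@x)*x)@n*1e3-1.67),bc.round(4),'tickstart',(ts[0]@x*1e3).round(2),'front x',(fe[0]@x*1e3).round(2))
E
python3 look.py k.png
```

```text
t 7.15 tcp [ 0.5648 -0.0096  0.0239] yaw 0.2171 tilt [0.0001 0.0001] F [ 1.22 -0.87 -0.78] gap 0.0459 g 0.0
moment [-0.029 -0.047 -0.004]
ang tick 0.2142 blade 0.2141 si 0.2125 front 0.2366
corner rel tickstart x -1.07; tick mid(1.67) - blade y -0.18; corner [0.5714 0.0508] tickstart 570.24 front x 569.17
```

Request:
arm_command:
  steps:
    - {"translation":[0.0003,6e-05,0],"yaw":0,"claw":0.046}
    - {"translation":[0.0003,6e-05,0],"yaw":0,"claw":0.046}
    - {"translation":[0.0003,6e-05,0],"yaw":0,"claw":0.046}
    - {"translation":[0.0003,6e-05,0],"yaw":0,"claw":0.046}
    - {"translation":[0.0003,6e-05,0],"yaw":0,"claw":0.046}
    - {"translation":[0,0,0],"yaw":0,"claw":0.046}
    - {"translation":[0,0,0],"yaw":0,"claw":0.046}

```text
time_s: 7.78
eef_pos: [0.5656, -0.0095, 0.0239]
orientation: [-0.0, 0.626, 0.779, -0.0]
ft_force: [-1.4, -1.0, 0.6]
finger_gap: 0.046
grasp_force: 0.9
```

```bash
python3 look.py l.png
```

```text
t 7.78 tcp [ 0.5656 -0.0095  0.0239] yaw 0.2169 tilt [-0.0012 -0.0003] F [-1.41 -1.04  0.59] gap 0.046 g 0.8723636157810688
moment [-0.084  0.364 -0.022]
ang tick 0.2121 blade 0.2150 si 0.2150 front 0.2339
corner rel tickstart x -1.16; tick mid(1.67) - blade y -0.16; corner [0.5714 0.0507] tickstart 570.35 front x 569.22
```

Request:
arm_command:
  steps:
    - {"translation":[0.0002,4e-05,0],"yaw":0,"claw":0.046}
    - {"translation":[0.0002,4e-05,0],"yaw":0,"claw":0.046}
    - {"translation":[0.0002,4e-05,0],"yaw":0,"claw":0.046}
    - {"translation":[0,0,0],"yaw":0,"claw":0.046}
    - {"translation":[0,0,0],"yaw":0,"claw":0.046}

```text
time_s: 8.25
eef_pos: [0.5668, -0.0093, 0.0239]
orientation: [0.0, 0.626, 0.78, -0.0]
ft_force: [-2.3, -0.6, -0.1]
finger_gap: 0.0462
grasp_force: 0.9
```

```bash
python3 look.py m.png
```

```text
t 8.25 tcp [ 0.5668 -0.0093  0.0239] yaw 0.217 tilt [ 0.     -0.0001] F [-2.26 -0.64 -0.06] gap 0.0462 g 0.8717911317944527
moment [-0.119  0.294 -0.026]
ang tick 0.2126 blade 0.2176 si 0.2188 front 0.2037
corner rel tickstart x -1.07; tick mid(1.67) - blade y -0.34; corner [0.5723 0.0511] tickstart 571.23 front x 569.33
```

```bash
python3 - <<'E'
from h import *
o=[]
for f in('k','m'):
    o.append(cv2.resize(cv2.imread(f'pics/{f}.png')[100:160,285:415],(780,300)[0:2] if 0 else (780,300),interpolation=cv2.INTER_NEAREST))
    im=cv2.imread(f'pics/{f}.png',0); e=edge(im,[138,139,140],385,420,'x',-1); P=ray(f+'.png',e,.02)[:,:2].mean(0); print(f,e,'tick far end x,y',P.round(4), P@[.9773,.2117])
cv2.imwrite('pics/n.png',np.vstack(o))
E
```

```text
k [(np.float64(389.75841016764997), 138), (np.float64(389.90919473579424), 139), (np.float64(389.89557896996195), 140)] tick far end x,y [0.6124 0.0606] 0.6112718510644555
m [(np.float64(386.3754197944104), 138), (np.float64(386.3506479297011), 139), (np.float64(386.1373325543358), 140)] tick far end x,y [0.6128 0.0605] 0.6116632541054029
```

View pics/n.png

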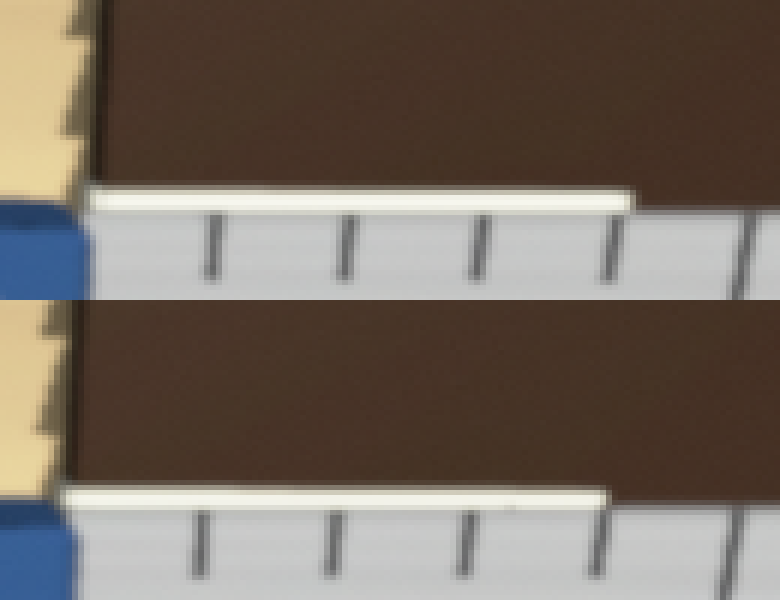

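The crops show the tick starting at the sheet's edge: about 299.8 px before the push and 295 px after. The stock's face is now nearly at the edge. I'll check whether the sheet moved relative to the board, and how far the gap has closed.

```bash
cat > cmp.py <<'E'
from h import *
import sys
def run(f):
    im=cv2.imread(f'pics/{f}.png'); g=im[...,1]; F=f+'.png'; x=np.array([.9773,.2117]); gr=cv2.cvtColor(im,cv2.COLOR_BGR2GRAY)
    bo=line(F,edge(g,range(5,120),20,110,'x',1),.012)  # board front edge (red->plywood)
    # board front edge position along x at mark's y; board yaw may differ: compare at fixed world y=.1
    P=bo[0]+bo[1]*((.1-bo[0][1])/bo[1][1])
    fe=[];  # sheet top edge: dark rim centre (min of grey) rows 30..115
    for r in range(30,115):
        s=gr[r,280:330].astype(float); i=int(np.argmin(s)); 
        fe.append((280+i+.5*(s[i-1]-s[i+1])/(s[i-1]-2*s[i]+s[i+1]),r))
    e=line(F,fe,.02); Q=e[0]+e[1]*((.08-e[0][1])/e[1][1])
    T=ray(F,edge(gr,[138,139],380,420,'x',-1),.02)[:,:2].mean(0)
    si=line(F,edge(im[...,2],range(155,215),285,320,'x',1),.031); S=si[0]+si[1]*((.03-si[0][1])/si[1][1])
    print(f,'board %.2f'%(P@x*1e3),'rim-board %.2f ang %.4f sd %.2f'%((Q-P)@x*1e3,ang(e)+np.pi/2,e[2]),'tickend-board %.2f'%((T-P)@x*1e3),'stock-board %.2f ang %.4f'%((S-P)@x*1e3,ang(si)+np.pi/2),'bd ang %.4f'%(ang(bo)+np.pi/2))
for f in sys.argv[1:]: run(f)
E
python3 cmp.py g i j k l m
```

```text
g board 459.73 rim-board 110.77 ang 0.2158 sd 0.03 tickend-board 151.71 stock-board 103.95 ang 0.2121 bd ang 0.1781
i board 459.78 rim-board 110.82 ang 0.2161 sd 0.03 tickend-board 151.64 stock-board 106.92 ang 0.2144 bd ang 0.1778
j board 459.81 rim-board 110.85 ang 0.2171 sd 0.04 tickend-board 151.53 stock-board 109.30 ang 0.2140 bd ang 0.1773
k board 459.80 rim-board 110.92 ang 0.2160 sd 0.04 tickend-board 151.43 stock-board 109.33 ang 0.2125 bd ang 0.1780
l board 459.80 rim-board 110.94 ang 0.2158 sd 0.03 tickend-board 151.57 stock-board 109.40 ang 0.2150 bd ang 0.1781
m board 459.81 rim-board 110.98 ang 0.2167 sd 0.03 tickend-board 151.55 stock-board 110.46 ang 0.2188 bd ang 0.1781
```

Request:
arm_command:
  steps:
    - {"translation":[0.0002,4e-05,0],"yaw":0,"claw":0.046}
    - {"translation":[0.0002,4e-05,0],"yaw":0,"claw":0.046}
    - {"translation":[0,0,0],"yaw":0,"claw":0.046}
    - {"translation":[0,0,0],"yaw":0,"claw":0.046}
    - {"translation":[0,0,0],"yaw":0,"claw":0.046}

```text
time_s: 8.72
eef_pos: [0.5669, -0.0092, 0.0239]
orientation: [-0.0, 0.626, 0.78, -0.0]
ft_force: [-1.7, -1.1, 1.0]
finger_gap: 0.0459
grasp_force: 1.4
```

```bash
python3 look.py o.png;python3 cmp.py o
```

```text
t 8.72 tcp [ 0.5669 -0.0092  0.0239] yaw 0.217 tilt [-0.0006 -0.0001] F [-1.66 -1.06  1.  ] gap 0.0459 g 1.350390538573265
moment [-0.118  0.54  -0.028]
ang tick 0.2144 blade 0.2167 si 0.2154 front 0.2321
corner rel tickstart x -1.19; tick mid(1.67) - blade y -0.21; corner [0.5727 0.0511] tickstart 571.69 front x 569.27
o board 459.81 rim-board 110.97 ang 0.2174 sd 0.04 tickend-board 151.46 stock-board 110.71 ang 0.2154 bd ang 0.1781
```

Request:
arm_command:
  steps:
    - {"translation":[0.0002,4e-05,0],"yaw":0,"claw":0.046}
    - {"translation":[0,0,0],"yaw":0,"claw":0.046}
    - {"translation":[0,0,0],"yaw":0,"claw":0.046}
    - {"translation":[0,0,0],"yaw":0,"claw":0.046}

```text
time_s: 9.1
eef_pos: [0.567, -0.0091, 0.0239]
orientation: [-0.0, 0.626, 0.78, -0.0]
ft_force: [-3.7, -0.1, 1.4]
finger_gap: 0.0461
grasp_force: 1.8
```

```bash
python3 look.py p.png;python3 cmp.py p
```

```text
t 9.1 tcp [ 0.567  -0.0091  0.0239] yaw 0.217 tilt [-0.0007  0.0001] F [-3.71 -0.09  1.45] gap 0.0461 g 1.7647995427250862
moment [ 0.053  0.771 -0.039]
ang tick 0.2132 blade 0.2122 si 0.2130 front 0.2334
corner rel tickstart x -1.13; tick mid(1.67) - blade y -0.28; corner [0.5729 0.0512] tickstart 571.93 front x 569.32
p board 459.82 rim-board 110.98 ang 0.2174 sd 0.04 tickend-board 151.44 stock-board 110.95 ang 0.2130 bd ang 0.1780
```

The rear-finger force has roughly doubled from its sliding value, to about 5 N total with about 2.3 N of that being the square's own friction. The stock has turned back parallel to the edge, and the sheet hasn't moved (rim-to-board 110.98 mm, unchanged). The stock is home, so I'll back off, open and rise for a check.

Request:
arm_command:
  steps:
    - {"translation":[-0.001,-0.0002,0],"yaw":0,"claw":0.046}
    - {"translation":[-0.001,-0.0002,0],"yaw":0,"claw":0.046}
    - {"translation":[0,0,0],"yaw":0,"claw":0.055}
    - {"translation":[0,0,0],"yaw":0,"claw":0.062}
    - {"translation":[0,0,0],"yaw":0,"claw":0.062}
    - {"translation":[0,0,0.005],"yaw":0,"claw":0.062}
    - {"translation":[0,0,0.015],"yaw":0,"claw":0.062}
    - {"translation":[0,0,0.03],"yaw":0,"claw":0.062}
    - {"translation":[0,0,0.03],"yaw":0,"claw":0.062}
    - {"translation":[0,0,0.02],"yaw":0,"claw":0.062}
    - {"translation":[0,0,0],"yaw":0,"claw":0.062}
    - {"translation":[0,0,0],"yaw":0,"claw":0.062}
    - {"translation":[0,0,0],"yaw":0,"claw":0.062}

```text
time_s: 10.23
eef_pos: [0.565, -0.0096, 0.1236]
orientation: [-0.0, 0.626, 0.78, -0.0]
ft_force: [-0.5, -0.5, 0.2]
finger_gap: 0.0622
grasp_force: 0.0
```

```bash
python3 - <<'E'
from h import *
pose(); snap('wrist','q.png')
E
```

```text
t 10.23 tcp [ 0.565  -0.0096  0.1236] yaw 0.217 tilt [-0.0006 -0.0001] F [-0.54 -0.48  0.16] gap 0.0622 g 0.0
```

View pics/q.png

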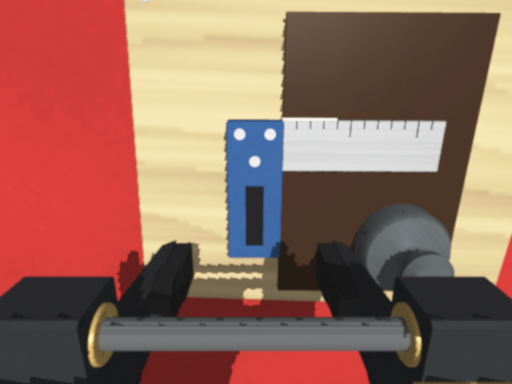

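The stock lies along the sheet's edge at column ~282, from row 120 to 257. The edge shows above it (rows 15–118) and below it (rows 258–290), and the tick is along the blade's edge at row ~119. A final fit will check flushness.

```bash
python3 - <<'E'
from h import *
F='q.png';im=cv2.imread('pics/q.png');g=cv2.cvtColor(im,cv2.COLOR_BGR2GRAY)
x=np.array([.9773,.2117]);n=np.array([-x[1],x[0]])
def rim(rows):
    o=[]
    for r in rows:
        s=g[r,270:300].astype(float);i=int(np.argmin(s[:22]));o.append((270+i,r))
    return o
up=rim(range(25,112)); e=line(F,up,.02); print('rim up ang %.4f sd %.2f'%(ang(e)%np.pi-np.pi/2,e[2]))
h=edge(g,range(262,285),268,292,'x',-1); print('below px',np.mean(h,0))
for r in (60,100,265,275): print(r,g[r,270:296].tolist())
d=edge(im[...,2],list(range(128,250)),276,290,'x',1)
for nm,rr in(('blade part',d[0:40]),('free part',d[55:])):
    l=line(F,rr,.031); print(nm,'ang %.4f sd %.2f x %.2f'%(ang(l)%np.pi-np.pi/2,l[2],l[0]@x*1e3), 'rel rim line', ((l[0]-e[0])@np.array([-e[1][1],e[1][0]])*1e3))
l=line(F,d,.031); print('all ang %.4f sd %.2f'%(ang(l)%np.pi-np.pi/2,l[2]))
t=line(F,edge(g,range(290,332),112,121,'y',1),.02); b=line(F,edge(g,range(345,440),115,128,'y',1),.02275)
print('tick ang %.4f blade %.4f'%(ang(t),ang(b)),'ticktop-blade at corner mm',(t[0]-inter(b,l)-((t[0]-inter(b,l))@x)*x)@n*1e3)
print('corner',inter(b,l))
# lower corner region
w=line(F,edge(im[...,2],range(125,250),222,234,'x',-1),.031); print('outer ang %.4f'%(ang(w)%np.pi-np.pi/2))
E
python3 - <<'E'
import sys; sys.path.insert(0,'.')
import os; os.chdir('.')
import cv2; im=cv2.imread('pics/q.png')
a=cv2.resize(im[95:155,270:350],(480,360),interpolation=cv2.INTER_CUBIC);b=cv2.resize(im[235:295,255:305],(300,360),interpolation=cv2.INTER_CUBIC)
import numpy as np; cv2.imwrite('pics/r.png',np.hstack([a,b]))
E
```

```text
rim up ang 0.2210 sd 0.23
below px [277.27893745 273.        ]
60 [224, 223, 224, 224, 224, 224, 224, 224, 224, 224, 221, 206, 176, 139, 90, 69, 77, 81, 81, 80, 80, 81, 80, 80, 80, 78]
100 [220, 220, 221, 221, 221, 221, 220, 220, 220, 217, 210, 194, 147, 86, 63, 67, 69, 69, 68, 70, 70, 69, 69, 68, 68, 69]
265 [95, 94, 92, 95, 95, 94, 90, 76, 50, 33, 32, 32, 29, 30, 31, 31, 31, 30, 30, 31, 31, 31, 31, 29, 30, 31]
275 [110, 109, 109, 110, 109, 109, 100, 76, 45, 31, 30, 30, 31, 30, 30, 31, 29, 31, 31, 31, 32, 31, 29, 31, 31, 32]
blade part ang 0.2141 sd 0.06 x 570.84 rel rim line -0.9143251763888971
free part ang 0.2092 sd 1.61 x 571.42 rel rim line -0.6835082072479404
all ang 0.2230 sd 1.14
tick ang 0.2113 blade 0.2115 ticktop-blade at corner mm 1.6132578870872718
corner [0.57287838 0.05122866]
outer ang 0.2115
```

View pics/r.png

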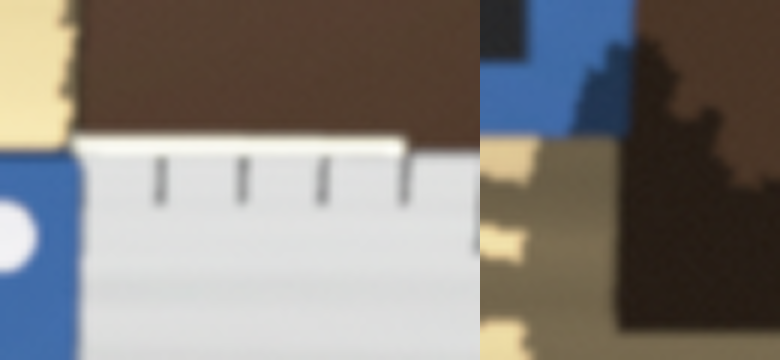

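Blade, tick and stock's outer face agree in angle to 0.0002 rad. The blade edge is within 0.2 mm of the tick's middle, and no gap shows at either end of the stock. Handing in.

```bash
python3 -c "
from station import manip; print(manip.close_job())"
```

```text
the job is handed in; nothing more can be done
None
```

The try square is laid and the job is handed in: the blade's outer edge is within about 0.2 mm of the chalk mark's middle, the stock bears on the sheet's front edge, and neither the sheet nor anything else was seen to move.

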